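Draw the bottom blank from the magazine and lay it in the job tray

TASK

Draw the lowest milling blank, the one that sticks out at the front, straight out of the slot at the foot of the metal magazine, so that the other three stay in the magazine and come down flat one on another. Then lay it flat and lengthwise in the blue job tray, setting it down rather than dropping it. Leave the brown bottle, the dental cast and the big jar where they are.

Things in the scene. Friction and masses are not known exactly. Their poses are not given: they have to be found in the camera images.
- dispenser: gravity magazine of aluminium strips on a grey block and dark base plate (200 x 120 x 8 mm), fixed; on one side of the furnace, the tray on the other, which is which varies; origin on the desk under the centre of the chute; -x is its front, z up. Chute inside 146 (x) x 50 (y) mm, level floor 40 mm above the desk, 4 mm walls to 165 mm; outside width 58 mm
- slot (a point): middle of the sill of the slot in the magazine's front: on its front face (magazine x = -77 mm) at floor height (40 mm), axes as the magazine's. The slot is 34 mm high, room for one blank, and open at the sides for the first 120 mm back. Floor and walls end here; below the part of the blank that sticks out is only the base plate
- funnel (a point): middle of the front edge of the funnel that flares from the top of the magazine (magazine x = -103 mm, 192 mm above the desk), as wide as the magazine. It hangs over the blank that sticks out, so the tool must come in tilted, leaning back towards the magazine's front (-x), 25 to 40 degrees from vertical
- blank_1: ivory resin milling blank, a bar 140 (its x) x 44 (its y) x 28 (its z) mm, about 0.14 kg, with a pink band round each end; origin at the centre of its underside; the lowest in the magazine at the start, lying on its floor along the magazine's x and sticking out 38 to 48 mm from the slot at the front; it slides out along the magazine's -x against the friction of the load on it (up to about 10 N)
- blank_2: ivory resin milling blank, a bar 140 (its x) x 44 (its y) x 28 (its z) mm, about 0.14 kg, with a pink band round each end; origin at the centre of its underside; second from below in the magazine, resting on blank_1; when that is drawn, it and those above drop 28 mm down to the floor by themselves
- blank_3: ivory resin milling blank, a bar 140 (its x) x 44 (its y) x 28 (its z) mm, about 0.14 kg, with a pink band round each end; origin at the centre of its underside; third from below
- blank_4: ivory resin milling blank, a bar 140 (its x) x 44 (its y) x 28 (its z) mm, about 0.14 kg, with a pink band round each end; origin at the centre of its underside; at the top
- tray: shallow blue plastic job tray, fixed, open on top; origin on the desk under its centre; its length is along its x. Inside 170 (x) x 130 (y) mm, floor 4 mm above the desk, walls 4 mm thick and 22 mm high over the desk, with a small grip lip on each short end
- furnace: ceramic firing furnace, fixed, between magazine and tray: 300 (x) x 334 (y) x 324 (z) mm, origin on the desk under its centre, closed round head on top; carry the blank round its front or over it
- bottle_amber_1: brown bottle with a white cap, 41 mm across, 106 mm high, origin under its centre; leave alone
- cast_on_foot: yellow dental cast on a white foot, 64 x 70 x 36 mm, origin under its centre; leave alone
- jar_big_1: big violet powder jar, 62 mm across, 78 mm high, origin under its centre; leave alone

How it is judged:
On the way:
1. the lowest blank is drawn out through the slot while the other three stay in the magazine (x of blank_1 in the frame of dispenser below -0.13 m and horizontal distance between each of blank_2, blank_3, blank_4 and dispenser below 0.02 m), for 0.1 s.
At the end, for the whole second after the job is handed in: The drawn blank lies flat on the floor of the tray (tilt under 0.08 rad), inside its walls, within 0.35 rad of the tray's length, at rest; the other three lie flat in the magazine, centred within 12 mm, one on another from its floor up (heights within 7 mm), at rest (x of blank_1 in the frame of tray between -0.06 and 0.06 m and y of blank_1 in the frame of tray between -0.055 and 0.055 m and z of blank_1 in the frame of tray below 0.009 m and angle between each of blank_1, blank_2, blank_3, blank_4's own z axis and vertical below 0.08 rad and angle between the x axis of blank_1 and the x axis of tray, either way round below 0.35 rad and linear speed of each of blank_1, blank_2, blank_3, blank_4 below 0.02 m/s and horizontal distance between each of blank_2, blank_3, blank_4 and dispenser below 0.012 m and z of blank_2 in the frame of dispenser between 0.033 and 0.047 m and z of blank_3 in the frame of dispenser between 0.061 and 0.075 m and z of blank_4 in the frame of dispenser between 0.089 and 0.103 m); the robot touches nothing.
It fails at once if one of the upper blanks is pulled or knocked out of the magazine (horizontal distance between any of blank_2, blank_3, blank_4 and dispenser above 0.03 m).
It fails at once if the drawn blank is dropped (falls freely more than about 33 mm) (linear speed of blank_1 above 0.8 m/s and contact force between the fingers and blank_1 below 0.1 N).
It fails at once if bottle, cast or jar is moved more than 30 mm or knocked over (distance of any of bottle_amber_1, cast_on_foot, jar_big_1 from where it was at the start of the episode above 0.03 m or angle between any of bottle_amber_1, cast_on_foot, jar_big_1's own z axis and vertical above 0.5 rad).
It also fails if it takes over 56 s, if anything falls off the work surface, if the arm or the gripper's body presses on something with over 40 N, if the wrist force passes 120 N, or if a joint passes its speed limit or range.

ROBOT

A 6-joint arm with a two-finger parallel gripper is mounted at the origin on a cart in front of the work surface, level with it; the furniture and walls round the work are solid. World frame = base frame: x ahead of the robot, y to its left, z up, the work surface at z = 0. Lengths are in m, angles in rad, forces in N, time in s.
With the tool pointing down it reaches from about 0.35 to 0.975 m from the base axis. Payload 4.9 kg.
Tool frame: the origin (TCP) lies midway between the tips of the shut fingers; the grasp point (between the pads) lies 19 mm behind it; z points along the fingers, y is the line along which they close (so a half turn about z gives the same grasp; the last joint's range is limited). The gripper opens to 85 mm and grips with 20 to 120 N. Pads are 22 mm wide; open, the fingers measure 114 mm over their backs; the gripper's body (76 mm by 85 mm) begins 54 mm behind the grasp point. The pads swing forward as they close: fully open they stand 13 mm farther back than shut.
Start: joints at [-1.378, 0.053, 1.613, -0, 1.476, -0.119], TCP at [0.192, -0.595, 0.231] pointing down, gripper open.
Joint ranges: [-3.01, 3.01], [-1.01, 2.22], [0.06, 2.58], [-1.02, 4.17], [0.09, 2.62], [-3.14, 3.14]. Speed limits (rad/s): [2.57, 2.57, 3.14, 3.14, 3.14, 3.14].

INTERFACE

Orientations are given as a unit quaternion [w, x, y, z].
In Python, from plant import manip gives the robot as it stands.
- The arm moves only by the tool shift_gripper, called after "Request:" as a command line: name --argument value ..., lists and objects as JSON in quotes. Schema: {"type":"object","properties":{"ticks":{"type":"array","items":{"type":"number"},"minItems":7,"maxItems":35},"only":{"type":"string"},"quiet":{"type":"boolean"},"lines":{"type":"string"}},"required":["ticks"],"additionalProperties":false}. ticks is one flat list of numbers that holds 1 to 5 rows one after another, with no inner brackets; each row has 7 numbers: the opening from 0.0 (shut) to 1.0 (fully open), then dx, dy, dz in shares of the most that a row can go, 1 being 62.5 mm, then a rotation vector rx, ry, rz in units of 0.2 rad; each row shifts and turns the commanded pose from where the row before left it, along the tool's axes as they then stand; what a row does not reach is not made up. A row lasts 1/8 s, in which the tool goes at most 0.0625 m and 0.188 rad, less where a joint would pass 70% of its speed; a pose out of reach is approached as far as the arm can. The fingers move at their own pace and stop on an object; the grip force is fixed at half the most. Time passes only in rows, so rows that do not move let the fingers close. The tool returns the time, the measured TCP pose, the force, the opening and the grip force at its end. only (a regular expression) keeps the lines of the reply that match it, lines (a string "A,B") keeps lines A to B, and quiet returns only ok. Input that does not fit is refused with a message, and nothing moves.
- manip.state(): the state, without advancing time (a new reading comes with each control period).
- manip.grab_frame(name): name is "side" or "top" or "wrist"; returns the picture (420x560x3 uint8, red, green, blue); there is no depth.
- manip.camera_params(name): a dict with "intrinsics" (3x3 intrinsics, pixels), "xyz" and "orientation" of the camera in the world. Camera axes: x right, y down, z forward; pixel columns grow to the right and rows downward; lengths in m; the calibration is good to about 2 mm. The wrist camera is an equidistant fisheye: a pixel r from the principal point sees the ray r / f radians off the axis. A picture is of the moment at which its call begins: read the wrist's pose just before it. camera_params takes no time and is no camera call; for the wrist camera it gives the pose at the moment of the call.
- manip.job_done(): hands the job in; it is judged then, once.
The state is a dict: "time": time; "joint_pos": joint angles; "joint_vel": joint speeds; "joint_efforts": joint torques, N m; "tool_pos": TCP position; "tool_rot": TCP orientation; "contact_force": force on the tool from outside, world axes, zero at the start; "ft_torque": the same for the moment, N m; "gripper_width": opening from 0.0 (shut) to 1.0 (fully open); "grasp_force": force on a finger pad.
Only numpy, scipy, OpenCV 4.12 (cv2) and the standard library are available. Lean on these libraries where they do the work, as an engineer would, in place of code of your own. Each camera call takes 0.05 s, during which the arm holds its last target. There are 200 camera calls.

## Working session

There is one attempt and no reset: what is moved stays moved. The work goes in short steps, Python scripts to look and compute and a tool call to move; the robot and the scene stay as the last step left them, time stands still between calls to the robot, and variables do not carry over. Pictures are saved under pics/ and viewed, at most 10 in all, crops included, and the job is handed in when it is done.

```bash
ls; mkdir -p pics; python3 - <<'E'
from plant import manip
import cv2
for n in ("side","top"):
    im=manip.grab_frame(n); cv2.imwrite(f"pics/{n}0.png",im[:,:,::-1])
    p=manip.camera_params(n); print(n,p)
s=manip.state(); print(s)
E
```

```text
pics
plant.py
side {'intrinsics': array([[519.63819101,   0.        , 272.02766766],
       [  0.        , 519.63819101, 204.80286401],
       [  0.        ,   0.        ,   1.        ]]), 'xyz': array([-0.15848266, -1.43439834,  1.03133091]), 'orientation': array([-0.49639629,  0.83818666, -0.18891893,  0.1238688 ])}
top {'intrinsics': array([[409.58890027,   0.        , 278.4522209 ],
       [  0.        , 409.58890027, 209.46788124],
       [  0.        ,   0.        ,   1.        ]]), 'xyz': array([ 0.24525309, -0.00692842,  1.61470023]), 'orientation': array([-0.07490268,  0.72227022, -0.68427825,  0.06692227])}
{'time': 0.1, 'joint_pos': array([-1.37801695e+00,  5.33221141e-02,  1.61414501e+00, -1.73412876e-05,
        1.47602193e+00, -1.18999857e-01]), 'joint_vel': array([ 0.0010005 , -0.00093594, -0.00326466, -0.00015457,  0.00114794,
       -0.00045213]), 'joint_efforts': array([ 2.52614655e-04, -3.94904029e+01, -3.71364033e+01, -1.67223757e-04,
        3.90665402e-03, -4.28344720e-06]), 'tool_pos': array([ 0.19160715, -0.59431088,  0.23017356]), 'tool_rot': array([-9.47240176e-04,  9.87873228e-01,  1.55259740e-01, -4.35961500e-05]), 'contact_force': array([-0.11995354, -0.20781895,  0.4086788 ]), 'ft_torque': array([ 0.05406129, -0.00729362,  0.0446868 ]), 'grasp_force': 0.0, 'gripper_width': 1.0018868348691388}
```

View pics/side0.png

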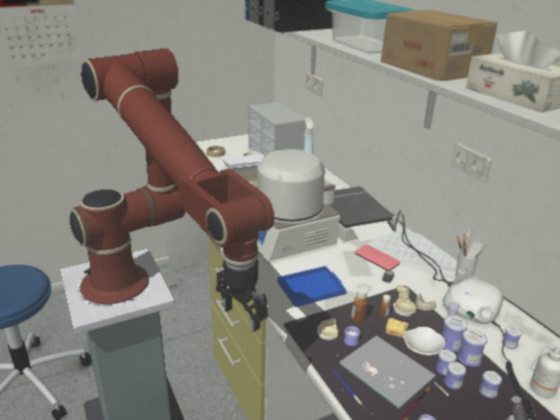

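View pics/top0.png

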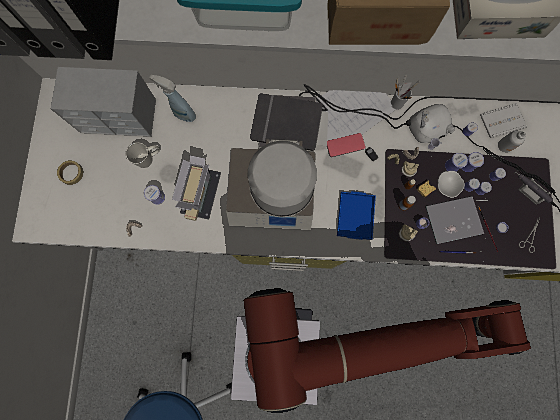

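The side view shows the tray at (312,285) and the magazine hidden behind the arm and furnace. In the top view the magazine is at (195,188) with the blank protruding at about (190,214). The furnace is at (275,185) and the tray at (356,214).

```bash
cat > h.py <<'E'
import numpy as np, cv2
from scipy.spatial.transform import Rotation as R
from plant import manip
def rot(q): return R.from_quat(np.roll(q,-1))
def cast(n,uv,z,p=None):
    p=p or manip.camera_params(n); uv=np.atleast_2d(uv).astype(float)
    d=np.c_[uv,np.ones(len(uv))]@np.linalg.inv(p["intrinsics"]).T
    if n=="wrist":
        r=np.linalg.norm(d[:,:2],axis=1)+1e-12
        d=np.c_[d[:,:2]/r[:,None]*np.sin(r)[:,None],np.cos(r)]
    d=rot(p["orientation"]).apply(d); c=p["xyz"]
    return c+d*((z-c[2])/d[:,2])[:,None]
def proj(n,X,p=None):
    p=p or manip.camera_params(n); c=rot(p["orientation"]).inv().apply(np.atleast_2d(X)-p["xyz"])
    if n=="wrist":
        r=np.linalg.norm(c[:,:2],axis=1)+1e-12; th=np.arctan2(r,c[:,2])
        c=np.c_[c[:,:2]/r[:,None]*th[:,None],np.ones(len(c))]
    else: c=c/c[:,2:]
    return (c@p["intrinsics"].T)[:,:2]
E
python3 - <<'E'
from h import *
im=cv2.imread("pics/top0.png")
a=cv2.resize(im[140:240,140:240],None,fx=6,fy=6,interpolation=cv2.INTER_CUBIC)
cv2.imwrite("pics/mag.png",a)
hsv=cv2.cvtColor(im,cv2.COLOR_BGR2HSV)
m=cv2.inRange(hsv,(105,150,60),(125,255,255)); m[:, :320]=0; m[:,390:]=0
c=max(cv2.findContours(m,0,2)[0],key=cv2.contourArea); r=cv2.minAreaRect(c)
print(r); b=cast("top",cv2.boxPoints(r),0.022); print(b, b.mean(0), np.linalg.norm(np.diff(b,axis=0),axis=1))
# furnace corner check & neighbours
for uv in [(153,192),(228,225),(313,227)]: print(uv,cast("top",uv,0.0))
E
```

```text
((356.4508056640625, 211.04098510742188), (34.40358352661133, 39.1114387512207), 5.19442892074585)
[[ 0.50340722 -0.21594174  0.022     ]
 [ 0.66180491 -0.22601832  0.022     ]
 [ 0.65623926 -0.36290565  0.022     ]
 [ 0.49826836 -0.35023517  0.022     ]] [ 0.57992994 -0.28877522  0.022     ] [0.15871788 0.13700043 0.15847822]
(153, 192) [[0.61864319 0.53380147 0.        ]]
(228, 225) [[0.4994915  0.21828929 0.        ]]
(313, 227) [[ 0.50961948 -0.12097893  0.        ]]
```

View pics/mag.png

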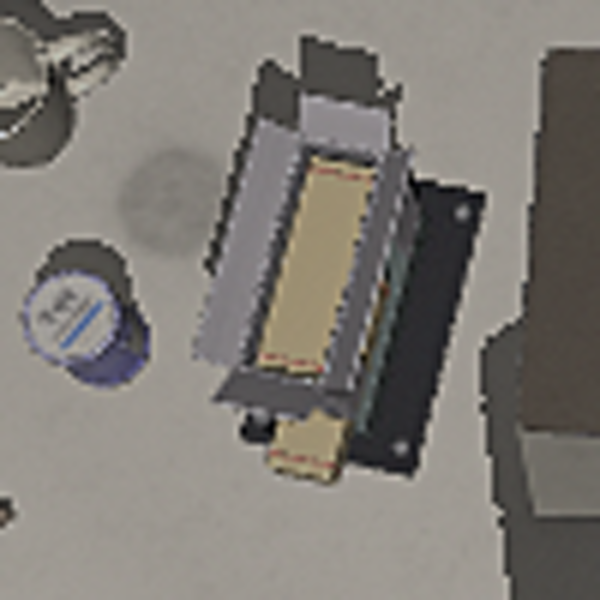

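The crop shows the magazine turned slightly, with its front towards the robot. The top blank's corners are at crop (310,155), (380,170), (325,372) and (258,365). The front blank's end is at crop (266,470)-(338,482), and the violet jar is at (75,310), beside the magazine front.

```bash
python3 - <<'E'
from h import *
c=lambda pts,z: cast("top",np.array(pts)/6+140-0.4,z)
t=c([(312,153),(380,168),(325,374),(258,364)],0.152); print("blank4",t[:,:2],t.mean(0), np.linalg.norm(t-np.roll(t,-1,0),axis=1))
ax=(t[0]+t[1]-t[2]-t[3]); yaw=np.arctan2(ax[1],ax[0]); print("yaw",yaw)
f=c([(266,466),(340,476)],0.060); print("front",f, f.mean(0))
print("mag",t.mean(0))
e=np.array([np.cos(yaw),np.sin(yaw)]); print("front proj", (f.mean(0)[:2]-t.mean(0)[:2])@e)
fu=c([(215,403),(345,395)],0.192); print("funnel",fu,fu.mean(0),(fu.mean(0)[:2]-t.mean(0)[:2])@e)
print("base", c([(485,192),(412,478)],0.008))
print("jar",c([(72,310)],0.078))
s=manip.state(); print(s['tool_pos'], rot(s['tool_rot']).as_matrix())
p=manip.camera_params("wrist"); print(p); T=rot(s['tool_rot']); print(T.inv().apply(p['xyz']-s['tool_pos']),(T.inv()*rot(p['orientation'])).as_matrix())
E
```

```text
blank4 [[0.69402005 0.35075398]
 [0.68656273 0.30758187]
 [0.55415938 0.32916984]
 [0.55821267 0.37070682]] [0.62323871 0.33955313 0.152     ] [0.04381145 0.13415173 0.04173428 0.13726529]
yaw -0.15366032250221903
front [[0.5110878  0.38248229 0.06      ]
 [0.50712338 0.33421497 0.06      ]] [0.50910559 0.35834863 0.06      ]
mag [0.62323871 0.33955313 0.152     ]
front proj -0.11566510764616138
funnel [[0.52469782 0.38345749 0.192     ]
 [0.53363998 0.3069036  0.192     ]] [0.5291689  0.34518055 0.192     ] -0.09382274197155618
base [[0.71681472 0.26553782 0.008     ]
 [0.5171012  0.29765084 0.008     ]]
jar [[0.60322661 0.51344155 0.078     ]]
[ 0.19160715 -0.59431088  0.23017356] [[ 9.51788823e-01  3.06753798e-01 -3.80271465e-04]
 [ 3.06753963e-01 -9.51787032e-01  1.85796897e-03]
 [ 2.08001588e-04 -1.88504387e-03 -9.99998202e-01]]
{'intrinsics': array([[325.1922621 ,   0.        , 277.53451853],
       [  0.        , 325.1922621 , 207.40214127],
       [  0.        ,   0.        ,   1.        ]]), 'xyz': array([ 0.25891555, -0.57319649,  0.3725493 ]), 'orientation': array([ 0.11332931,  0.80033332, -0.5827456 , -0.08384872])}
[ 0.07056992  0.00028233 -0.14236186] [[ 2.29766745e-07 -9.60195816e-01 -2.79327754e-01]
 [ 9.99999970e-01  6.85115846e-05 -2.34687636e-04]
 [ 2.44483273e-04 -2.79327745e-01  9.60195788e-01]]
```
Sanity: base right edge from (0.717,0.2655) to (0.517,0.2977): length 0.202 ✓.; yaw = atan2(-0.032,0.1997)= -0.160. Base centre = mid + 60mm perp left: mid (0.617,0.2816) + 0.06*(0.159,0.987) = (0.6266,0.3408). Good match with (0.623,0.3395). (Base may not be centred on chute: -100..100?) Good.

Units first: shifts go in shares of 62.5 mm and turns go in units of 0.2 rad. So 0.06 m is 0.96, -0.055 m is -0.88, -0.15 rad is -0.75.

Request:
shift_gripper --ticks '[1,0,-0.88,0,0,0,0,1,0,-0.88,0,0,0,0,1,0,-0.88,0,0,0,0,1,0,-0.88,0,0,0,0,1,0.96,0,0,0,0,-0.75]'

```text
time: 0.72
tool_pos: [0.1781, -0.3654, 0.2305]
tool_rot: [0.001, 0.974, 0.226, -0.0]
contact_force: [1.3, -0.6, 0.3]
gripper_width: 0.999
grasp_force: 0.0
```

Request:
shift_gripper --ticks '[1,0.96,0,0,0,0,-0.75,1,0.96,0,0,0,0,-0.75,1,0.96,0,0,0,0,-0.75,1,0.96,0,0,0,0,-0.75,1,0.96,0,0,0,0,-0.75]'

```text
time: 1.35
tool_pos: [0.3944, -0.1628, 0.2309]
tool_rot: [-0.0, 0.821, 0.572, -0.0]
contact_force: [0.7, -0.8, 0.0]
gripper_width: 1.003
grasp_force: 0.0
```

Converted, 0.06 m is 0.96, 0.055 m is 0.88, -0.15 rad is -0.75.

Request:
shift_gripper --ticks '[1,0.88,-0.48,0,0,0,-0.75,1,0.96,-0.16,0,0,0,-0.75,1,0.96,0,0,0,0,-0.75,1,0.96,0,0,0,0,-0.75,1,0.96,0,0,0,0,-0.75]'

```text
time: 1.98
tool_pos: [0.3706, 0.1378, 0.231]
tool_rot: [-0.0, 0.554, 0.832, 0.0]
contact_force: [1.4, 0.6, 0.1]
gripper_width: 1.007
grasp_force: 0.0
```

Request:
shift_gripper --ticks '[1,0.96,0,0,0,0,-0.75,1,0.96,0,0,0,0,-0.75,1,0,0,0,0,0,-0.9,1,0,0,0,0,0,-0.9,1,0,0,0,0,0,-0.9]'

```text
time: 2.6
tool_pos: [0.3169, 0.2431, 0.2307]
tool_rot: [-0.0, 0.166, 0.986, -0.0]
contact_force: [-0.4, -0.8, 0.1]
gripper_width: 1.003
grasp_force: 0.0
```

```bash
python3 - <<'E'
from h import *
s=manip.state(); T=rot(s['tool_rot'])
print(s['tool_pos'],T.as_matrix().round(3),s['joint_pos'])
np.save('w1',dict(manip.camera_params("wrist")),allow_pickle=True)
cv2.imwrite("pics/w1.png",manip.grab_frame("wrist")[:,:,::-1])
E
```

```text
[0.31692458 0.243058   0.23074816] [[-0.945  0.327 -0.001]
 [ 0.327  0.945 -0.   ]
 [ 0.001 -0.001 -1.   ]] [ 4.67408486e-01 -5.34931740e-01  2.10390072e+00 -3.83420291e-05
  1.57353990e+00 -7.70673319e-01]
```

View pics/w1.png

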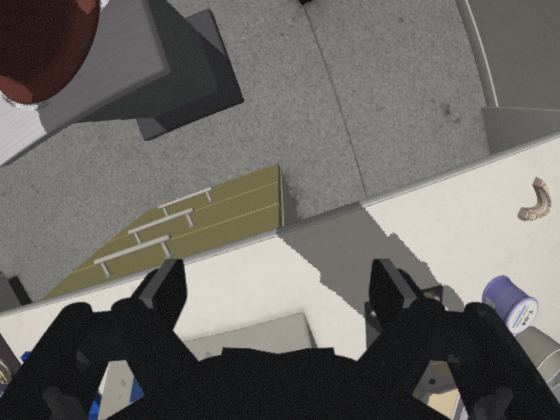

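The wrist view shows the magazine partly hidden behind the right finger at (430,370), with the jar at (512,300). I'll align with the magazine and tilt next.

Converted, 0.048 m is 0.768, 0.03 m is 0.48, -0.18 rad is -0.9.

Request:
shift_gripper --ticks '[1,0,0,0,0,0,-0.865,1,-0.32,0.768,0.48,0,0,0,1,-0.32,0.768,0.48,0,0,0,1,-0.32,0.768,0.48,0,0,0,1,0,0,0,0,-0.9,0]'

```text
time: 3.28
tool_pos: [0.4006, 0.3738, 0.1299]
tool_rot: [0.084, 0.085, 0.993, -0.014]
contact_force: [-0.8, -0.4, 0.3]
gripper_width: 0.995
grasp_force: 0.0
```

Request:
shift_gripper --ticks '[1,0,0,0,0,-0.9,0,1,0,0,0,0,-0.9,0,1,0,0,0,0,0,0,1,0,0,0,0,0,0]'

```text
time: 3.78
tool_pos: [0.4009, 0.3751, 0.1418]
tool_rot: [0.265, 0.081, 0.961, -0.022]
contact_force: [0.4, 0.4, 0.3]
gripper_width: 1.0
grasp_force: 0.0
```

```bash
python3 - <<'E'
from h import *
s=manip.state(); T=rot(s['tool_rot'])
print(s['tool_pos'],T.as_matrix().round(3),s['joint_pos'])
np.save('w2',dict(manip.camera_params("wrist")),allow_pickle=True)
cv2.imwrite("pics/w2.png",manip.grab_frame("wrist")[:,:,::-1])
E
```

```text
[0.40092189 0.37505353 0.14176949] [[-0.846  0.167  0.506]
 [ 0.144  0.986 -0.085]
 [-0.513  0.001 -0.858]] [ 0.83720593 -0.19584458  2.07182051 -0.53125817  1.02301431 -0.33963962]
```

View pics/w2.png

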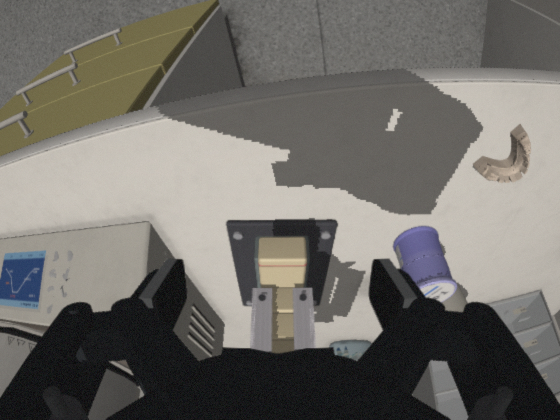

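The tilted wrist view shows the protruding blank at (282,260), squarely ahead. The base plate's front corners are at (228,221) and (336,221), and the slot posts are at (262,290) and (303,290).

```bash
python3 - <<'E'
from h import *
im=cv2.imread("pics/w2.png")
cv2.imwrite("pics/w2c.png",cv2.resize(im[210:310,215:350],None,fx=5.5,fy=5.5,interpolation=cv2.INTER_CUBIC))
E
```

```text
(no output)
```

View pics/w2c.png

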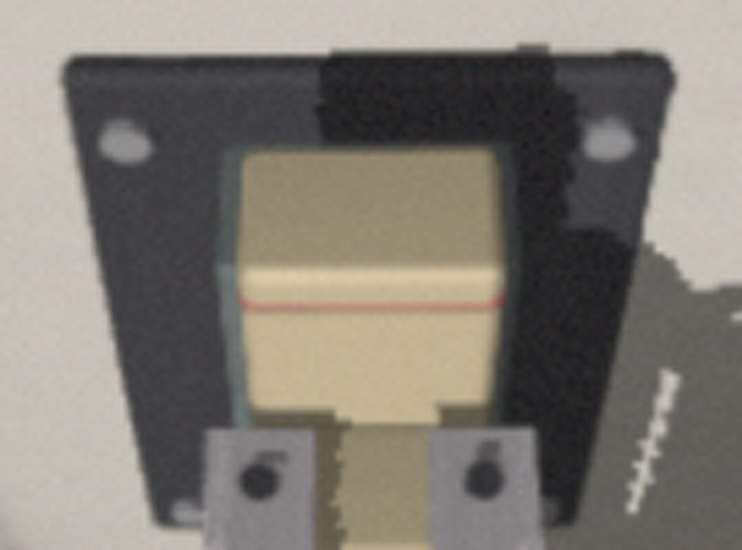

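The crop gives the blank's front top edge at y≈268, x 238..503. Its front bottom edge is at y≈150 and the base plate's front edge at y≈78. The slot posts are behind it at y≥430.

```bash
python3 - <<'E'
from h import *
p=np.load('w2.npy',allow_pickle=True).item()
f=lambda pts,z: cast("wrist",np.array(pts)/5.5+[215,210]-0.4,z,p)
T=f([(238,270),(503,270)],.067);B=f([(242,150),(495,150)],.041);P=f([(67,78),(670,78)],.008)
for n,a in (("top",T),("bot",B),("base",P)):
    d=a[0]-a[1]; print(n,a[:,:2],a.mean(0)[:2],np.linalg.norm(d),"yaw",np.arctan2(-d[0],d[1]) if d[1]>0 else np.arctan2(d[0],-d[1]))
yaw=-.157
e=np.array([np.cos(yaw),np.sin(yaw)]);n=np.array([-e[1],e[0]])
for a in (T,B,P): q=a.mean(0)[:2]-[.624,.340]; print(q@e,q@n)
s=manip.state(); q=s['tool_pos'][:2]-[.624,.340]; print("tcp",q@e,q@n,s['tool_pos'][2])
E
```

```text
top [[0.50103361 0.34020954]
 [0.50829758 0.38210263]] [0.50466559 0.36115608] 0.04251818703544709 yaw -0.17168606445187581
bot [[0.50296168 0.33951174]
 [0.51025889 0.38197348]] [0.50661028 0.36074261] 0.043084206016927924 yaw -0.17019137196631365
base [[0.51695265 0.30075988]
 [0.5365303  0.41513054]] [0.52674147 0.35794521] 0.11603418911574113 yaw -0.16953409811067732
-0.1211745640991428 0.0022372520597869214
-0.11918914480087152 0.002132927129060599
-0.09886816173936216 0.0025175625239525538
tcp -0.22520366629127 -0.00012971572179554448 0.14234598300832696
```

Request:
shift_gripper --ticks '[1,-0.1968,0.0112,0.464,0,0,0,1,-0.1968,0.0112,0.464,0,0,0,1,-0.1968,0.0112,0.464,0,0,0,1,-0.1968,0.0112,0.464,0,0,0,1,-0.1968,0.0112,0.464,0,0,0]'

```text
time: 4.45
tool_pos: [0.5295, 0.3566, 0.0492]
tool_rot: [0.266, 0.082, 0.96, -0.022]
contact_force: [0.1, 0.0, -0.0]
gripper_width: 1.002
grasp_force: 0.0
```

Request:
shift_gripper --ticks '[1,0,0,0,0,0,0,1,0,0,0,0,0,0]'

```text
time: 4.7
tool_pos: [0.5275, 0.3571, 0.0495]
tool_rot: [0.266, 0.081, 0.96, -0.022]
contact_force: [0.2, -0.8, 0.2]
gripper_width: 0.999
grasp_force: 0.0
```

```bash
python3 - <<'E'
from h import *
cv2.imwrite("pics/w3.png",manip.grab_frame("wrist")[150:400,130:430,::-1])
E
```

```text
(no output)
```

View pics/w3.png

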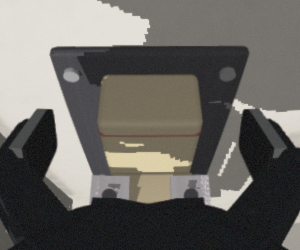

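The blank (crop x 98..204, mid 151) is centred between the fingertips (57 and 240, mid 148). Closing now.

Request:
shift_gripper --ticks '[0.2,0,0,0,0,0,0,0.2,0,0,0,0,0,0,0.2,0,0,0,0,0,0,0.2,0,0,0,0,0,0,0.2,0,0,0,0,0,0]'

```text
time: 5.38
tool_pos: [0.5266, 0.3578, 0.0494]
tool_rot: [0.266, 0.08, 0.96, -0.022]
contact_force: [-5.6, 0.4, 6.5]
gripper_width: 0.502
grasp_force: 62.9
```

Request:
shift_gripper --ticks '[0.2,0.2752,0,-0.1648,0,0,0,0.2,0.4112,0,-0.2464,0,0,0,0.2,0.4112,0,-0.2464,0,0,0,0.2,0.4112,0,-0.2464,0,0,0,0.2,0.4112,0,-0.2464,0,0,0]'

```text
time: 6.0
tool_pos: [0.3861, 0.3798, 0.0473]
tool_rot: [0.265, 0.08, 0.961, -0.023]
contact_force: [-0.0, -0.5, -1.6]
gripper_width: 0.5
grasp_force: 61.9
```

Request:
shift_gripper --ticks '[0.2,0.24,0,-0.144,0,0,0,0.2,0,0,0,0,0,0,0.2,0,0,0,0,0,0]'

```text
time: 6.38
tool_pos: [0.3718, 0.3833, 0.0486]
tool_rot: [0.266, 0.08, 0.96, -0.022]
contact_force: [0.2, 0.3, -1.2]
gripper_width: 0.5
grasp_force: 62.0
```

```bash
python3 - <<'E'
from h import *
im=manip.grab_frame("wrist"); np.save('w4',dict(manip.camera_params("wrist")),allow_pickle=True)
t=manip.grab_frame("top")[140:240,140:240]
a=cv2.resize(im[100:400,100:450],(700,600)); b=cv2.resize(t,(400,400),interpolation=cv2.INTER_CUBIC)
cv2.imwrite("pics/w4.png",im[:,:,::-1])
o=np.zeros((420,800,3),np.uint8); o[:,:420]=im[:,70:490]; o[:380,420:]=cv2.resize(t,(380,380),interpolation=cv2.INTER_CUBIC)
cv2.imwrite("pics/c4.png",o[:,:,::-1]); s=manip.state(); print(s['joint_pos'])
E
```

```text
[ 0.89651278 -0.06667065  2.13469004 -0.61641494  0.89106804 -0.1552242 ]
```

View pics/c4.png

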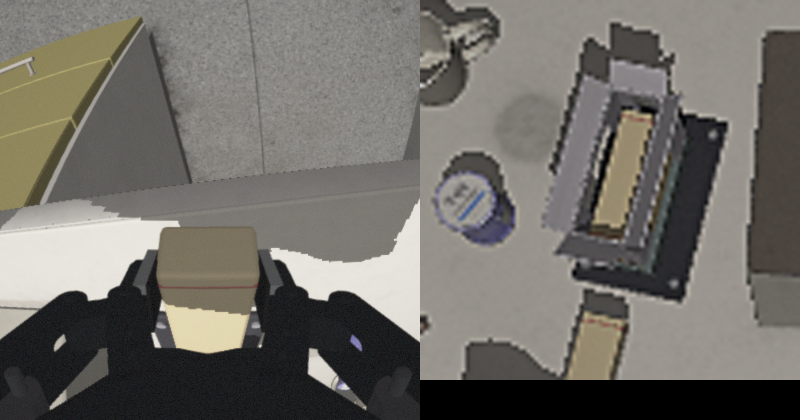

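The draw worked. The blank is held level in the gripper, and the top view shows the stack gone down inside the magazine. Next I lift and carry it over the furnace.

Request:
shift_gripper --ticks '[0.2,0.4112,0,-0.2464,0,0,0,0.2,-0.24,0,-0.4,0,0,0,0.2,-0.48,0,-0.816,0,0,0,0.2,-0.48,0,-0.816,0,0,0,0.2,-0.48,0,-0.816,0,0,0]'

```text
time: 7.1
tool_pos: [0.3409, 0.3881, 0.2572]
tool_rot: [0.266, 0.081, 0.96, -0.022]
contact_force: [1.5, 0.3, -2.0]
gripper_width: 0.504
grasp_force: 62.0
```

Request:
shift_gripper --ticks '[0.2,-0.48,0,-0.816,0,0,0,0.2,-0.48,0,-0.816,0,0,0,0.2,-0.48,0,-0.816,0,0,0,0.2,0,0,0,0,0,0]'

```text
time: 7.6
tool_pos: [0.3406, 0.3894, 0.4408]
tool_rot: [0.269, 0.082, 0.959, -0.017]
contact_force: [-1.0, 0.6, -1.7]
gripper_width: 0.495
grasp_force: 62.1
```

Converted, -0.055 m is -0.88, -0.05 m is -0.8.

Request:
shift_gripper --ticks '[0.2,-0.32,-0.8,0.192,0,0,0,0.2,-0.32,-0.88,0.208,0,0,0,0.2,-0.32,-0.88,0.208,0,0,0,0.2,-0.32,-0.88,0.208,0,0,0,0.2,-0.32,-0.88,0.208,0,0,0]'

```text
time: 8.22
tool_pos: [0.4112, 0.1009, 0.4274]
tool_rot: [0.265, 0.08, 0.961, -0.023]
contact_force: [1.4, 0.5, -0.7]
gripper_width: 0.498
grasp_force: 62.2
```

Request:
shift_gripper --ticks '[0.2,-0.32,-0.88,0.208,0,0,0,0.2,-0.32,-0.88,0.208,0,0,0,0.2,-0.32,-0.88,0.208,0,0,0,0.2,-0.32,-0.88,0.208,0,0,0,0.2,-0.32,-0.88,0.208,0,0,0]'

```text
time: 8.85
tool_pos: [0.4824, -0.1912, 0.423]
tool_rot: [0.265, 0.082, 0.961, -0.022]
contact_force: [1.0, 1.4, -1.8]
gripper_width: 0.497
grasp_force: 62.2
```

Request:
shift_gripper --ticks '[0.2,0,-0.8,0,0,0,0,0.2,0,-0.48,0,0,0,-0.5,0.2,0,0,0,0,0,0,0.2,0,0,0,0,0,0]'

```text
time: 9.35
tool_pos: [0.4696, -0.2669, 0.4236]
tool_rot: [0.264, 0.033, 0.963, -0.035]
contact_force: [-0.6, 0.6, -1.1]
gripper_width: 0.506
grasp_force: 62.2
```

```bash
python3 - <<'E'
from h import *
s=manip.state(); print(s['joint_pos'],rot(s['tool_rot']).as_matrix().round(3))
np.save('w5',dict(manip.camera_params("wrist")),allow_pickle=True)
im=manip.grab_frame("wrist"); cv2.imwrite("pics/w5.png",im[:,:,::-1])
E
```

```text
[-0.82049055 -0.52304123  1.84700736  0.32330892  1.3854047  -2.31260805] [[-0.859  0.082  0.506]
 [ 0.045  0.995 -0.084]
 [-0.51  -0.05  -0.859]]
```

View pics/w5.png

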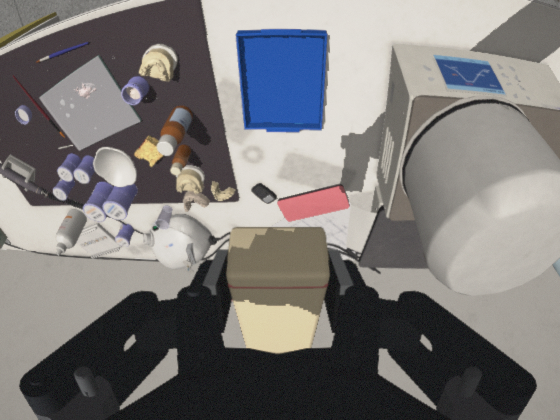

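The wrist view shows the blue tray with rim corners at about (238,31), (328,31), (323,131) and (245,131), and the held blank still square in the fingers. The cast (158,62) and bottle (175,130) are clear of the tray.

```bash
python3 - <<'E'
from h import *
p=np.load('w5.npy',allow_pickle=True).item(); im=cv2.imread("pics/w5.png")
hsv=cv2.cvtColor(im,cv2.COLOR_BGR2HSV); m=cv2.inRange(hsv,(108,150,50),(125,255,255)); m[:,360:]=0; m[:,:220]=0
c=max(cv2.findContours(m,0,2)[0],key=cv2.contourArea)[:,0].astype(float)
w=cast("wrist",c,.022,p)[:,:2].astype(np.float32)
r=cv2.minAreaRect(w); print(r)
b=cv2.boxPoints(r); print(b); 
print(cast("wrist",[(238,31),(328,31),(323,131),(245,131)],.022,p))
E
```

```text
((0.5629498362541199, -0.2878624498844147), (0.13573409616947174, 0.18573150038719177), 86.54442596435547)
[[ 0.46616226 -0.35000867]
 [ 0.6515561  -0.36120355]
 [ 0.6597374  -0.22571623]
 [ 0.4743436  -0.21452135]]
[[ 0.46661659 -0.34658339  0.022     ]
 [ 0.4749238  -0.21258906  0.022     ]
 [ 0.6582354  -0.22165134  0.022     ]
 [ 0.65186474 -0.36102423  0.022     ]]
```

Converted, 0.0505 m is 0.808, 0.021 m is 0.336, -0.058 rad is -0.29.

Request:
shift_gripper --ticks '[0.2,0,0,0,-0.29,0,0,0.2,0.336,-0.0384,0.808,0,0,0,0.2,0.336,-0.0384,0.808,0,0,0,0.2,0.336,-0.0384,0.808,0,0,0,0.2,0.336,-0.0384,0.808,0,0,0]'

```text
time: 10.02
tool_pos: [0.501, -0.2772, 0.2071]
tool_rot: [0.266, 0.024, 0.964, -0.008]
contact_force: [-0.1, 0.2, -1.7]
gripper_width: 0.5
grasp_force: 62.3
```

Request:
shift_gripper --ticks '[0.2,0.336,-0.0384,0.808,0,0,0,0.2,0.336,-0.0384,0.808,0,0,0,0.2,0,0,0,0,0,0,0.2,0,0,0,0,0,0]'

```text
time: 10.52
tool_pos: [0.517, -0.2845, 0.1025]
tool_rot: [0.266, 0.024, 0.964, -0.008]
contact_force: [0.2, 0.4, -1.1]
gripper_width: 0.499
grasp_force: 62.2
```

```bash
python3 - <<'E'
from h import *
s=manip.state(); T=rot(s['tool_rot']); print(s['joint_pos'],T.as_matrix().round(3))
print(T.inv().apply(np.array([.515,-.284,.0175])-s['tool_pos']))
E
```

```text
[-0.79723147 -0.16853108  2.12123399  0.48713619  0.83445505 -2.58466139] [[-0.857  0.051  0.513]
 [ 0.042  0.999 -0.029]
 [-0.514 -0.003 -0.858]]
[0.04541978 0.00065772 0.07184645]
```

Descend to just above the tray floor, then feel for contact.

Converted, 0.0217 m is 0.3472, 0.0163 m is 0.2608.

Request:
shift_gripper --ticks '[0.2,0.2176,0,0.3472,0,0,0,0.2,0.2176,0,0.3472,0,0,0,0.2,0.1632,0,0.2608,0,0,0,0.2,0.096,0,0.1552,0,0,0,0.2,0.016,0,0.024,0,0,0]'

```text
time: 11.15
tool_pos: [0.5141, -0.2845, 0.0167]
tool_rot: [0.265, 0.024, 0.964, -0.008]
contact_force: [0.8, -0.4, -1.1]
gripper_width: 0.499
grasp_force: 62.3
```

Request:
shift_gripper --ticks '[0.2,0,0,0,0,0,0,0.2,0,0,0,0,0,0]'

```text
time: 11.4
tool_pos: [0.5145, -0.2849, 0.0175]
tool_rot: [0.266, 0.024, 0.964, -0.008]
contact_force: [-0.9, -0.2, -1.8]
gripper_width: 0.501
grasp_force: 62.3
```

Request:
shift_gripper --ticks '[0.2,0.016,0,0.0272,0,0,0,0.2,0,0,0,0,0,0]'

```text
time: 11.65
tool_pos: [0.5139, -0.2843, 0.0145]
tool_rot: [0.265, 0.025, 0.964, -0.007]
contact_force: [0.1, 0.2, -1.2]
gripper_width: 0.499
grasp_force: 62.3
```

Request:
shift_gripper --ticks '[0.2,0.016,0,0.0272,0,0,0,0.2,0,0,0,0,0,0]'

```text
time: 11.9
tool_pos: [0.5146, -0.2848, 0.0135]
tool_rot: [0.266, 0.025, 0.964, -0.008]
contact_force: [-1.3, 1.6, 3.2]
gripper_width: 0.502
grasp_force: 62.6
```

Request:
shift_gripper --ticks '[0.2,0.0064,0,0.0096,0,0,0,0.2,0,0,0,0,0,0]'

```text
time: 12.15
tool_pos: [0.5148, -0.2849, 0.0134]
tool_rot: [0.266, 0.024, 0.964, -0.008]
contact_force: [-3.8, 3.2, 8.0]
gripper_width: 0.502
grasp_force: 63.6
```

Request:
shift_gripper --ticks '[0.55,0,0,0,0,0,0,0.65,0,0,0,0,0,0,0.8,0,0,0,0,0,0,0.8,0,0,0,0,0,0]'

```text
time: 12.65
tool_pos: [0.5138, -0.2842, 0.0116]
tool_rot: [0.265, 0.025, 0.964, -0.007]
contact_force: [-0.5, -0.5, 0.2]
gripper_width: 0.801
grasp_force: 0.0
```

```bash
python3 - <<'E'
from h import *
im=manip.grab_frame("wrist"); t=manip.grab_frame("top")
o=np.zeros((420,800,3),np.uint8); o[:,:400]=im[:,80:480]; o[:400,400:]=cv2.resize(t[140:240,140:240],(400,400),interpolation=cv2.INTER_CUBIC)
cv2.imwrite("pics/c6.png",o[:,:,::-1])
E
```

```text
(no output)
```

View pics/c6.png

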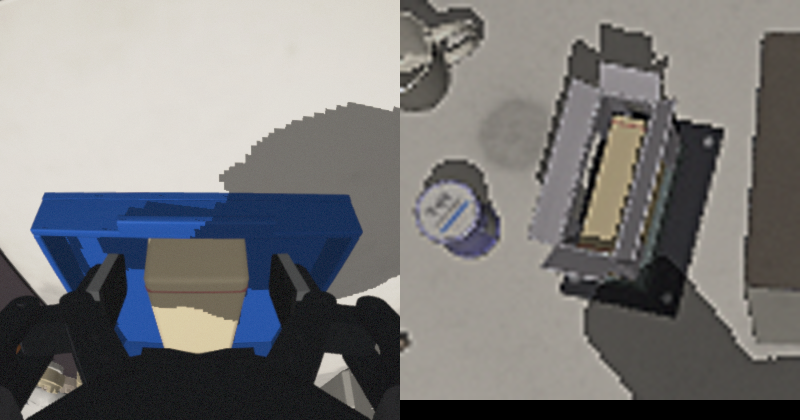

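The fingers are clear of the blank, which sits flat inside the tray. In the top view the stack looks settled in the magazine. I'll retreat along the tool axis and verify.

Request:
shift_gripper --ticks '[0.8,0,0,-0.32,0,0,0,0.8,0,0,-0.48,0,0,0,0.8,0,0,-0.8,0,0,0,0.8,0,0,-0.8,0,0,0,0.8,0,0,-0.8,0,0,0]'

```text
time: 13.38
tool_pos: [0.4108, -0.2785, 0.1849]
tool_rot: [0.265, 0.024, 0.964, -0.008]
contact_force: [0.5, -0.2, -0.2]
gripper_width: 0.797
grasp_force: 0.0
```

Request:
shift_gripper --ticks '[0.8,0,0,-0.64,0,0,0,0.8,0,0,0,0,0,0,0.8,0,0,0,0,0,0]'

```text
time: 13.75
tool_pos: [0.3911, -0.2774, 0.217]
tool_rot: [0.265, 0.025, 0.964, -0.007]
contact_force: [0.4, 0.4, -0.0]
gripper_width: 0.798
grasp_force: 0.0
```

```bash
python3 - <<'E'
from h import *
p=manip.camera_params("wrist"); im=manip.grab_frame("wrist"); t=manip.grab_frame("top"); cv2.imwrite("pics/t7.png",t[:,:,::-1]); cv2.imwrite("pics/w7.png",im[:,:,::-1])
np.save('w7',dict(p),allow_pickle=True)
o=np.zeros((600,800,3),np.uint8); o[:,400:]=cv2.resize(t[150:210,172:212],(400,600),interpolation=cv2.INTER_CUBIC); o[:420,:400]=im[:,80:480]
cv2.imwrite("pics/c7.png",o[:,:,::-1])
E
```

```text
(no output)
```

View pics/c7.png

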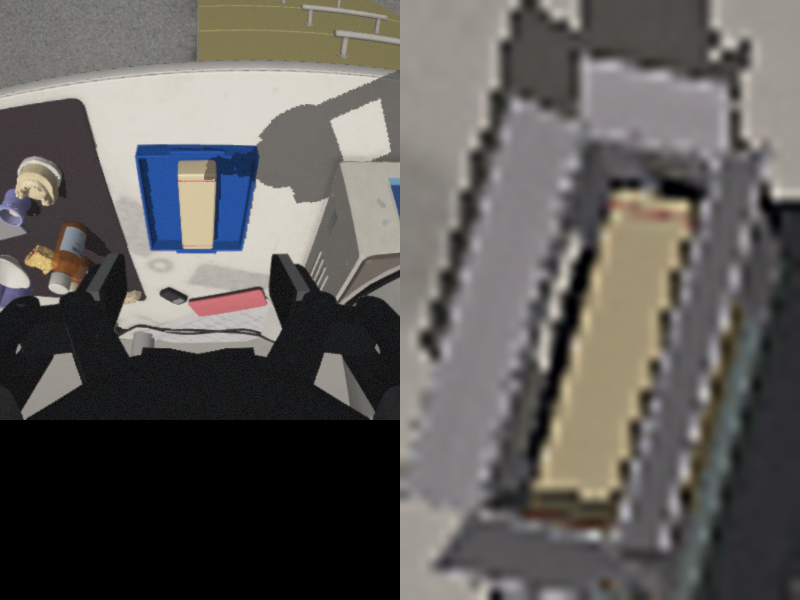

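The blank lies lengthwise in the tray, and the bottle and cast are undisturbed. In the magazine the top blank's rear edge is at crop (610,190)-(695,208) and its front edge, in shadow, at about (522,520)-(608,530). I'll check its length and position.

```bash
python3 - <<'E'
from h import *
c=lambda pts,z: cast("top",(np.array(pts)-[400,0])/10+[172,150]-.45,z)
t=c([(610,190),(695,208),(608,530),(522,520)],.124); m=t.mean(0)
print(t[:,:2],m,np.linalg.norm(t-np.roll(t,-1,0),axis=1))
d=m[:2]-[.624,.341]; e=np.array([.986,-.165]); print("mag x,y", d@e, d@[.165,.986])
p=np.load('w7.npy',allow_pickle=True).item()
b=cast("wrist",[(80+178,165),(80+216,165),(80+214,248),(80+182,248)],.032,p); print(b[:,:2],b.mean(0))
E
```

```text
[[0.68918248 0.35266956]
 [0.68379996 0.31974976]
 [0.55744181 0.34066373]
 [0.55953862 0.37314345]] [0.62249072 0.34655662 0.124     ] [0.03335693 0.12807723 0.03254733 0.13125056]
mag x,y -0.0024049953258672456 0.0052298006072710925
[[ 0.47869612 -0.30346055]
 [ 0.48078077 -0.2625867 ]
 [ 0.63161638 -0.26689462]
 [ 0.62932432 -0.3121698 ]] [ 0.5551044  -0.28627792  0.032     ]
```

```bash
python3 - <<'E'
from h import *
for f,z in (("top0",.152),("t7",.124)):
    im=cv2.imread(f"pics/{f}.png").astype(int); m=((im[:,:,2]-im[:,:,0])>25)&(im[:,:,2]>110)
    pts=[]
    for r in range(172,198):
        c=np.where(m[r,180:206])[0]
        if len(c)>5: pts.append((180+c[0]-.5,r))
    w=cast("top",pts,z)[:,:2]; k=np.polyfit(w[:,0],w[:,1],1)
    res=w[:,1]-np.polyval(k,w[:,0])
    print(f,"yaw",np.arctan(k[0]),"edge y at .58,.624,.67",np.polyval(k,[.58,.624,.67]),res.std(),len(pts))
    ys=np.where(m[160:212,180:206].any(1))[0]+160; print(ys.min(),ys.max())
E
```

```text
top0 yaw -0.16334137159344428 edge y at .58,.624,.67 [0.36953486 0.36228323 0.35470198] 0.0010449064394859816 26
166 211
t7 yaw -0.15774610148354382 edge y at .58,.624,.67 [0.3690618  0.36206282 0.35474571] 0.0010763978123144533 26
169 199
```

The top blank's edge, cast at z = 0.124 m, matches its earlier position within 0.5 mm at both ends. The stack is therefore flat and at the right height.

```bash
python3 -c "
from plant import manip
print(manip.job_done())"
```

```text
the job is handed in; nothing more can be done
None
```

The job is handed in: the lowest blank was drawn and set down flat and lengthwise in the blue tray, the other three measured as stacked flat in the magazine, and the bottle, cast and jar stayed put; the hand-in returned no verdict, and I viewed 11 pictures, one over the limit of 10.

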